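# Fit the axle clip that keeps a trolley wheel on

### The job

The trolley wheel has crept out along its axle: push it fully home, then take the larger of the two clips out of the rack, find the axle groove with it and press it in from above until it seats on the neck, and let go. Never force the clip: feel for the groove, and press it no harder against the axle than about 20 newtons. Leave the small clip and everything else on the bench where it is.

Things in the scene. Friction and masses are not known exactly. Their poses are not given: they have to be found in the camera images.
- stand: Painted steel stand fixed to the bench that holds a trolley wheel on a level axle. Axes: +y along the axle towards its free end, z up. Base plate 110 x 150 x 12 mm, post behind the wheel (-y), 96 mm high. Origin on the bench, 70 mm below axle.
- axle (a point): Point on the axle's centre line, 70 mm above the bench, in the plane of the hub's outer face when the wheel is home (axes as stand). The steel axle is 24 mm in diameter and its free end is 33 to 58 mm from here along +y. It does not move or turn under working forces.
- groove_zone (a point): Point on the axle's centre line 21 mm from axle along +y. The axle has one groove, 8.5 mm wide, sharp shoulders, neck 16 mm in diameter. The axle was clamped by hand, so the groove's middle lies anywhere within 12 mm of this point along the axle, either way; no reading tells where.
- wheel (a joint): How far the wheel stands off its stop along the stand's +y, in m: 0 is home, about 0.038 to 0.044 at the start, when its hub covers the groove. It slides stiffly (about 4 N), stays where it is left and does not turn.
- wheel_face (a point): Centre of the tyre's outer (+y) face, moving with the wheel; when home, 20 mm behind axle (-y). Tyre 76 mm in diameter, 24 mm wide; the grey hub, 32 mm in diameter, stands 20 mm out of this face.
- clip: The clip to fit: a flat steel fork, open side down, dark grip tab on top, 30 g. Origin at the centre of its bore; x across the fork, y through its 6 mm thickness, z up. Crown 32 mm wide, z 8 to 16 mm; two sprung legs, 31 mm over their outsides, reach down to z -11 mm. It starts standing in one of the rack's two slots, its feet 6 mm above the bench.
- clip_tab (a point): Middle of the clip's grip tab, 45 mm above its bore centre. The tab is 22 mm (clip x) by 10 mm (clip y), 46 mm tall, from the crown up.
- clip_bumps (a point): Midway between the legs' inward round bumps (radius 3 mm, 8.8 mm either side), 6.2 mm below the bore centre. As it is lowered, they first touch the neck with the bore centre 13 mm above the axle's line; 5 to 15 N then spreads the legs until the crown rests on the neck, bore on the axle's line, and it stays. On the full axle they touch at 18 mm and go no further.
- rack: Black block fixed to the bench, 80 x 140 x 30 mm, origin under its centre, with two upright slots (35 x 8.5 mm, 24 mm deep) at its own y +/-35 mm, each holding one clip with its tab up, its axes along the rack's.
- small_clip: spare smaller clip of the same kind (crown 22 mm wide, tab 14 mm wide and 30 mm tall), standing in the other slot of the rack; does not fit; origin at its bore centre
- tape: bystander: roll of masking tape, 90 mm across, 24 mm high; origin under its centre
- driver: bystander: screwdriver lying on the bench
- wax: bystander: jar, 68 mm across, 50 mm high; origin under its centre
- can: bystander: can, 60 mm across, 120 mm high; origin under its centre
- spray: bystander: bottle, 70 mm across, 120 mm high; origin under its centre
- spanner: bystander: spanner lying on the bench
- block: bystander: sanding block 90 x 50 x 30 mm; origin under its centre

How it is judged:
On the way, in this order (a step that is already met when the one before it is completed fails the run):
1. the wheel is pushed home (value of joint wheel below 0.002 m), for 0.2 s.
2. the large clip is seated in the axle groove, the wheel still home (z of clip in the frame of axle between -0.002 and 0.002 m and x of clip in the frame of axle between -0.002 and 0.002 m and y of clip in the frame of axle between 0.006 and 0.036 m and angle between the y axis of clip and the y axis of axle, either way round below 0.12 rad and value of joint wheel below 0.002 m), for 0.2 s.
At the end, for the whole second after the job is handed in: The wheel is within 2 mm of home; the large clip sits in the groove, its bore centre within 2 mm of the axle's centre line, 6 to 36 mm from axle along the axle, square to the axle within 0.12 rad; it is released and at rest (all of step 2 and linear speed of clip below 0.01 m/s and contact force between clip and the fingers below 0.1 N); the robot touches nothing.
It fails at once if the clip is pressed against the axle, wheel or stand with more than 25 N (contact force between clip and stand above 25 N).
It fails at once if the small clip is moved more than 15 mm (distance of small_clip from where it was at the start of the episode above 0.015 m).
It fails at once if a bystander is moved more than 30 mm (distance of any of tape, driver, wax, can, spray, spanner, block from where it was at the start of the episode above 0.03 m).
It also fails if it takes over 72 s, if anything falls off the work surface, if the arm or the gripper's body presses on something with over 40 N, if the wrist force passes 120 N, or if a joint passes its speed limit or range.

### The arm

A 6-joint arm with a two-finger parallel gripper is mounted at the origin on the work surface. World frame = base frame: x ahead of the robot, y to its left, z up, the work surface at z = 0. Lengths are in m, angles in rad, forces in N, time in s.
With the tool pointing down it reaches from about 0.4 to 0.825 m from the base axis. Payload 7 kg.
Tool frame: the origin (TCP) lies midway between the tips of the shut fingers; the grasp point (between the pads) lies hold_point_z behind it (hold_point_z is the distance from the TCP to the grasp point, in m); z points along the fingers, y is the line along which they close (so a half turn about z gives the same grasp; the last joint's range is limited). The gripper opens to 88 mm and grips with 3 to 60 N. Pads are 19 mm wide; open, the fingers measure 130 mm over their backs; the gripper's body (78 mm by 193 mm) begins 47 mm behind the grasp point.
Start: joints at [1.545, 0.359, 0.012, 0, -1.224, -0.288], TCP at [0.208, 0.642, 0.227] pointing down, gripper open.
Joint ranges: [-3.07, 3.07], [-1.43, 2.12], [-1.02, 1.25], [-3.03, 1.67], [-3.05, -0], [-3.03, 3.03]. Speed limits (rad/s): [2.39, 2.39, 3.01, 3.14, 3.14, 3.14].

### API

Orientations are given as [roll, pitch, yaw] about the fixed x, y, z axes, in that order (R = Rz(yaw) Ry(pitch) Rx(roll)).
In Python, from station import * gives the robot as it stands.
- The arm moves only by the tool apply_moves, never from a script. Its argument "steps" is a list of rows, each an object with "translation": the shift along the world's x, y, z scaled (see below), a list of three; "rotation": the turn, a rotation vector about the world's x, y, z scaled (see below), a list of three. A call has exactly 10 rows; each row is the pose to reach, as a shift and turn from the pose commanded when the call began; what a row does not reach only later rows make up. The controller multiplies each number of a shift by 250 mm and each number of a turn by 30 degrees. A row lasts 1/12 s, in which the tool goes at most 41.7 mm and 7.16 degrees, less where a joint would pass 70% of its speed; a pose out of reach is approached as far as the arm can. A call with a number of a shift or a turn outside -1 to 1 is refused whole. A call with a gripper value outside its range is refused whole. "jaw" is the closure, from -1 (fully open) to 1 (shut), so that 0 is half open, set as the call begins (left out, the last holds). The fingers move at their own pace and stop on an object; "newtons" is the grip in N (left out, the last holds). Time passes only in rows, so rows that repeat a pose let the fingers close, or fill a call up. It gives the time, the measured TCP pose, the force, the opening and the grip force at its end, in the units of the state.
- get_state(): the state, without advancing time (a new reading comes with each control period).
- grab_frame(name): name is "scene" or "top" or "wrist"; returns the picture (420x560x3 uint8, blue, green, red); there is no depth.
- camera_model(name): a dict with "fx", "fy", "cx", "cy" (pixels), "k1" (the pictures are not rectified: a ray, as slopes to the right and down, at radius r is drawn at 1 + k1 r^2 times it, then the intrinsics apply), "xyz" and "rotation" of the camera in the world. Camera axes: x right, y down, z forward; pixel columns grow to the right and rows downward; lengths in m; the calibration is good to about 2 mm. A picture is of the moment at which its call begins: read the wrist's pose just before it. camera_model takes no time and is no camera call; for the wrist camera it gives the pose at the moment of the call.
- job_done(): hands the job in; it is judged then, once.
The state is a dict: "t": time; "q": joint angles; "qd": joint speeds; "joint_efforts": joint torques, N m; "eef_pos": TCP position; "ee_rot": TCP orientation; "force": force on the tool from outside, world axes, zero at the start; "moment": the same for the moment, N m; "width": finger opening in m; "gripper_force": force on a finger pad.
Only numpy, scipy, OpenCV 4.12 (cv2) and the standard library are available. Lean on these libraries where they do the work, as an engineer would, in place of code of your own. Each camera call takes 0.05 s, during which the arm holds its last target. There are 200 camera calls.

## Working session

There is one attempt and no reset: what is moved stays moved. The work goes in short steps, Python scripts to look and compute and a tool call to move; the robot and the scene stay as the last step left them, time stands still between calls to the robot, and variables do not carry over. Pictures are saved under pics/ and viewed, at most 10 in all, crops included, and the job is handed in when it is done.

Besides the shell and the picture viewer there is one more tool, called after ">>>" as a command line: name --argument value ..., lists and objects as JSON in quotes. apply_moves: Moves the arm, as the interface text tells. Shifts and turns lie within -1 to 1; 1 stands for 250 mm of shift or 30 degrees of turn. Its arguments: {"type":"object","properties":{"steps":{"type":"array"},"jaw":{"type":"number"},"newtons":{"type":"number"}},"required":["steps"]}

```bash
mkdir -p pics
python3 - <<'E'
from station import *
import cv2
s=get_state();print({k:s[k] for k in('t','eef_pos','ee_rot','width','force')})
for n in('scene','top'):
    cv2.imwrite(f'pics/{n}0.png',grab_frame(n)); print(n,camera_model(n))
E
```

```text
{'t': 0.0, 'eef_pos': array([0.20822976, 0.64157712, 0.22564766]), 'ee_rot': array([ 3.13997470e+00, -1.24590952e-04, -3.13902467e-01]), 'width': 0.08770246511535866, 'force': array([0.19926393, 1.17849909, 0.40640385])}
scene {'fx': 453.586670427497, 'fy': 453.586670427497, 'cx': 294.4866054280744, 'cy': 209.44945904006678, 'k1': -0.07595241211024913, 'xyz': array([1.21320681, 0.81016606, 0.77423053]), 'rotation': array([-2.17069658,  0.01422031,  2.4245359 ])}
top {'fx': 524.9484141108541, 'fy': 524.9484141108541, 'cx': 280.3466258461601, 'cy': 202.56885297719427, 'k1': -0.12214236286001015, 'xyz': array([0.28148064, 0.01880799, 1.56519443]), 'rotation': array([-2.97363272e+00,  1.08295361e-03, -1.56999745e+00])}
```

View pics/scene0.png

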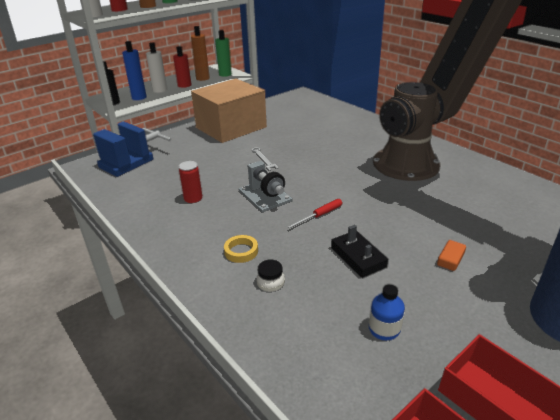

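View pics/top0.png

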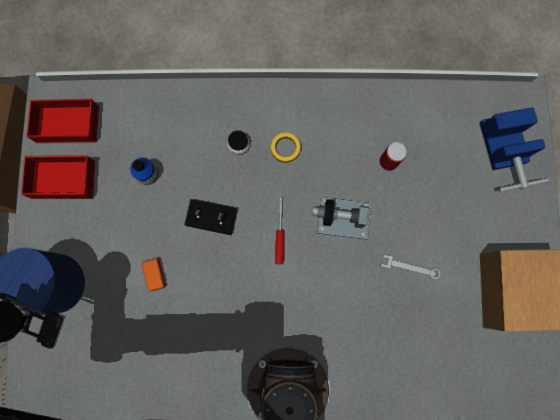

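The scene view shows the stand with its wheel at about (267,184) and the rack at (360,252). In the top view the stand is at (343,217), its free axle end pointing left (+y), and the rack is at (212,216). Next I'll enlarge both and compute positions.

```bash
cat > h.py <<'E'
import numpy as np, cv2
from scipy.spatial.transform import Rotation as R
def ray(c,u,v):
    xd=np.array([(u-c['cx'])/c['fx'],(v-c['cy'])/c['fy']]); x=xd.copy()
    for _ in range(20): x=xd/(1+c['k1']*(x@x))
    d=R.from_euler('xyz',c['rotation']).apply([x[0],x[1],1]); return np.array(c['xyz']),d/np.linalg.norm(d)
def onz(c,u,v,z):
    o,d=ray(c,u,v); return o+d*(z-o[2])/d[2]
def proj(c,p):
    q=R.from_euler('xyz',c['rotation']).inv().apply(np.array(p)-c['xyz']); x=q[:2]/q[2]; x=x*(1+c['k1']*(x@x))
    return np.array([c['fx']*x[0]+c['cx'],c['fy']*x[1]+c['cy']])
def tri(a,b):
    (o1,d1),(o2,d2)=a,b; s=np.linalg.lstsq(np.c_[d1,-d2],o2-o1,rcond=None)[0]
    p,q=o1+s[0]*d1,o2+s[1]*d2; return (p+q)/2,np.linalg.norm(p-q)
E
python3 - <<'E'
from station import *
from h import *
t=camera_model('top'); f=cv2.imread('pics/top0.png'); hsv=cv2.cvtColor(f,cv2.COLOR_BGR2HSV)
k=f[180:255,170:390]
m=((hsv[...,2]<40)*255).astype('uint8'); m[:, :180]=0;m[:,245:]=0;m[:190]=0;m[240:]=0
m=cv2.morphologyEx(m,cv2.MORPH_CLOSE,np.ones((9,9)))
c=max(cv2.findContours(m,0,1)[0],key=cv2.contourArea); r=cv2.minAreaRect(c);print(r)
b=cv2.boxPoints(r)
P=np.array([onz(t,*p,.03) for p in b]);print(P.round(4),P.mean(0),np.linalg.norm(P-np.roll(P,1,0),axis=1))
a=cv2.resize(f[185:250,175:255],(800,600)[:1]*0 or (560,455),interpolation=2)
b2=cv2.resize(f[185:250,300:380],(560,455),interpolation=2)
cv2.imwrite('pics/c1.png',cv2.resize(np.hstack([a,b2]),(800,325)))
for p in [(316,212),(368,214),(321,201),(365,239),(370,206),(317,232)]: print(p,onz(t,*p,.07).round(3),onz(t,*p,.012).round(3))
E
```

```text
((210.72280883789062, 216.44166564941406), (47.63991928100586, 27.656906127929688), 11.88865852355957)
[[0.4741 0.304  0.03  ]
 [0.5554 0.2893 0.03  ]
 [0.5259 0.1495 0.03  ]
 [0.4453 0.1652 0.03  ]] [0.50019831 0.22698387 0.03      ] [0.14174972 0.08262637 0.14290078 0.08210388]
(316, 212) [ 0.507 -0.082  0.07 ] [ 0.516 -0.086  0.012]
(368, 214) [ 0.502 -0.233  0.07 ] [ 0.51  -0.242  0.012]
(321, 201) [ 0.54  -0.097  0.07 ] [ 0.55  -0.101  0.012]
(365, 239) [ 0.429 -0.222  0.07 ] [ 0.435 -0.231  0.012]
(370, 206) [ 0.525 -0.239  0.07 ] [ 0.535 -0.249  0.012]
(317, 232) [ 0.45  -0.084  0.07 ] [ 0.456 -0.088  0.012]
```

View pics/c1.png

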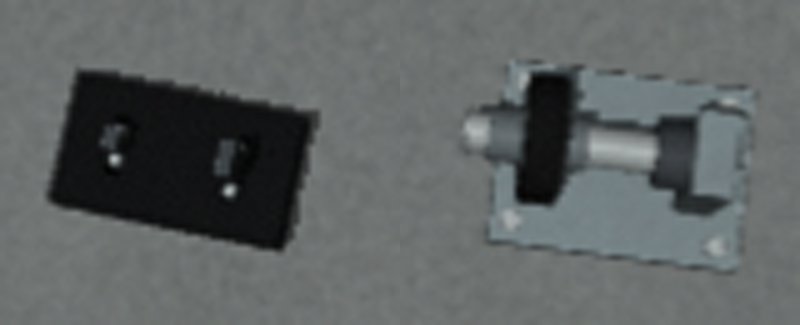

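The enlarged crop shows the rack with two clips at about top-view pixels (198,214) and (222,219), and the wheel standing well out on its axle. I need closer views, so I'll check the wrist camera geometry and the stand corners, then move.

Run:
```python
import station
from station import *
from h import *
print([n for n in dir(station) if 'hold' in n.lower()], get_state().get('hold_point_z'), getattr(station,'hold_point_z',None), [k for k in get_state()])
t=camera_model('top')
P=np.array([onz(t,*p,.012) for p in [(323,197),(371,202.6),(367.6,239),(317.6,233.4)]]);print(P.round(3),P.mean(0),np.linalg.norm(P-np.roll(P,1,0),axis=1))
u=(P[0]+P[3]-P[1]-P[2]);u/=np.linalg.norm(u);v=P[0]+P[1]-P[2]-P[3];print('y dir',u,'yaw',np.arctan2(-u[0],u[1]),np.arctan2(v[1],v[0]))
print('axle tip',onz(t,317,211,.07),'tip edges',onz(t,315.5,207,.07),onz(t,315.5,215,.07))
w=camera_model('wrist'); T=R.from_euler('xyz',get_state()['ee_rot'])
print(w, 'cam in tool',T.inv().apply(w['xyz']-get_state()['eef_pos']),(T.inv()*R.from_euler('xyz',w['rotation'])).as_matrix().round(3))
```

```text
['hold_point_z'] None 0.0188 ['t', 'q', 'qd', 'joint_efforts', 'eef_pos', 'ee_rot', 'force', 'moment', 'gripper_force', 'width']
[[ 0.562 -0.108  0.012]
 [ 0.545 -0.252  0.012]
 [ 0.435 -0.239  0.012]
 [ 0.452 -0.09   0.012]] [ 0.49842271 -0.17231277  0.012     ] [0.11138566 0.14567884 0.11070896 0.14995055]
y dir [0.11472199 0.99339764 0.        ] yaw -0.11497513863264403 -0.13810146577206026
axle tip [ 0.51041463 -0.0850493   0.07      ] tip edges [ 0.52209142 -0.08083994  0.07      ] [ 0.49876374 -0.08060337  0.07      ]
{'fx': 339.12466577117306, 'fy': 339.12466577117306, 'cx': 285.6576502411727, 'cy': 209.23135891905284, 'k1': -0.033539106499140325, 'xyz': array([0.27122117, 0.62253793, 0.38525412]), 'rotation': array([ 2.89326668e+00, -1.33090602e-03, -1.88548054e+00])} cam in tool [ 0.06582063 -0.00107014 -0.15951813] [[-0.001 -0.969 -0.246]
 [ 1.    -0.001 -0.   ]
 [ 0.    -0.246  0.969]]
```

>>> apply_moves --steps '[{"translation": [0.1, -0.1, 0], "rotation": [0, 0, -0.2]}, {"translation": [0.2, -0.2, 0], "rotation": [0, 0, -0.4]}, {"translation": [0.3, -0.3, 0], "rotation": [0, 0, -0.6]}, {"translation": [0.4, -0.4, 0], "rotation": [0, 0, -0.8]}, {"translation": [0.5, -0.55, 0], "rotation": [0, 0, -1]}, {"translation": [0.6, -0.7, 0], "rotation": [0, 0, -1]}, {"translation": [0.7, -0.8, 0], "rotation": [0, 0, -1]}, {"translation": [0.8, -0.9, 0], "rotation": [0, 0, -1]}, {"translation": [0.9, -1, 0], "rotation": [0, 0, -1]}, {"translation": [1, -1, 0], "rotation": [0, 0, -1]}]' --jaw 0

```text
t: 0.93
eef_pos: [0.4589, 0.3879, 0.2271]
ee_rot: [3.141, 0.0, -0.839]
force: [-0.8, 1.1, -0.9]
width: 0.0438
gripper_force: 0.0
```

>>> apply_moves --steps '[{"translation": [0.02, -0.1, 0], "rotation": [0, 0, -0.2]}, {"translation": [0.04, -0.2, 0], "rotation": [0, 0, -0.4]}, {"translation": [0.06, -0.3, 0], "rotation": [0, 0, -0.6]}, {"translation": [0.08, -0.4, 0], "rotation": [0, 0, -0.8]}, {"translation": [0.1, -0.45, 0], "rotation": [0, 0, -1]}, {"translation": [0.12, -0.5, 0], "rotation": [0, 0, -1]}, {"translation": [0.14, -0.55, 0], "rotation": [0, 0, -1]}, {"translation": [0.16, -0.55, 0], "rotation": [0, 0, -1]}, {"translation": [0.16, -0.55, 0], "rotation": [0, 0, -1]}, {"translation": [0.16, -0.55, 0], "rotation": [0, 0, -1]}]'

```text
t: 1.77
eef_pos: [0.4986, 0.2548, 0.2263]
ee_rot: [3.141, -0.0, -1.36]
force: [0.2, -0.4, 0.1]
width: 0.0441
gripper_force: 0.0
```

Run:
```python
from station import *
from h import *
import pickle
w=camera_model('wrist'); f=grab_frame('wrist'); cv2.imwrite('pics/w1.png',f); pickle.dump(w,open('w1.pkl','wb')); print(get_state()['eef_pos'],w)
```

```text
[0.49840397 0.2549503  0.226293  ] {'fx': 339.12466577117306, 'fy': 339.12466577117306, 'cx': 285.6576502411727, 'cy': 209.23135891905284, 'k1': -0.033539106499140325, 'xyz': array([0.51279012, 0.19147199, 0.38583414]), 'rotation': array([ 2.89305617e+00, -1.38398170e-04, -2.93115045e+00])}
```

View pics/w1.png

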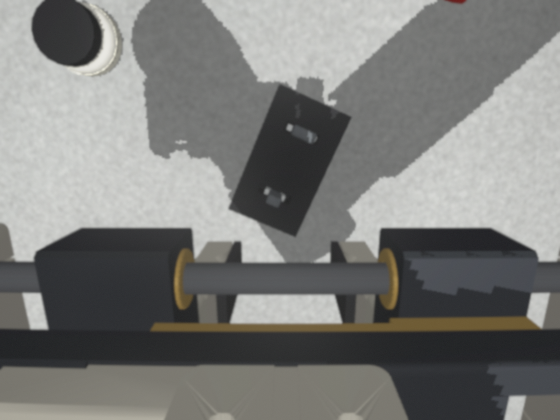

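The wrist view shows the rack: the wide (large) tab is at about (302,133), on the rack's low-y side, and the small tab is at (274,197). I'll measure both.

Run:
```python
from h import *
import pickle
w=pickle.load(open('w1.pkl','rb')); f=cv2.imread('pics/w1.png'); g=cv2.cvtColor(f,cv2.COLOR_BGR2GRAY)
for (x0,y0,x1,y1) in [(280,120,322,147),(262,183,290,212)]:
    m=np.zeros_like(g); m[y0:y1,x0:x1]=(g[y0:y1,x0:x1]>38)*255
    c=max(cv2.findContours(m,0,1)[0],key=cv2.contourArea); r=cv2.minAreaRect(c); b=cv2.boxPoints(r)
    P=np.array([onz(w,*p,.085) for p in b]); print(r,onz(w,*r[0],.085),np.linalg.norm(P-np.roll(P,1,0),axis=1)); e=P-np.roll(P,1,0); print(np.degrees(np.arctan2(e[:,1],e[:,0])))
m=((g<38)*255).astype('uint8'); k=np.zeros_like(g); k[75:245,220:360]=m[75:245,220:360]
k=cv2.morphologyEx(cv2.morphologyEx(k,cv2.MORPH_CLOSE,np.ones((13,13))),cv2.MORPH_OPEN,np.ones((13,13)))
c=max(cv2.findContours(k,0,1)[0],key=cv2.contourArea); r=cv2.minAreaRect(c); P=np.array([onz(w,*p,.03) for p in cv2.boxPoints(r)])
e=P-np.roll(P,1,0); print('rack',P.mean(0),np.linalg.norm(e,axis=1),np.degrees(np.arctan2(e[:,1],e[:,0])))
cv2.imwrite('pics/c2.png',cv2.resize(f[75:245,220:360],(490,595),interpolation=2))
```

```text
((300.4999694824219, 133.0), (40.99999237060547, 25.999996185302734), -0.0) [0.49846107 0.1967329  0.085     ] [0.03587964 0.02208306 0.03526289 0.02209684]
[  12.08805226  -78.16324555 -167.89914739  103.43621702]
((275.5, 197.0), (28.0, 27.0), 90.0) [0.50820149 0.25685721 0.085     ] [0.02597608 0.02424295 0.02596863 0.02474682]
[ -78.91644445 -167.95294104  102.19503408   12.05601377]Traceback (most recent call last):
  File "<stdin>", line 10, in <module>
ValueError: max() iterable argument is empty
```

Run:
```python
from h import *
import pickle
w=pickle.load(open('w1.pkl','rb')); f=cv2.imread('pics/w1.png'); g=cv2.cvtColor(f,cv2.COLOR_BGR2GRAY)
print(g[128:140,284:320:3])
print('bg',np.median(g[160:175,285:300]))
T=75
k=np.zeros_like(g); k[75:245,220:360]=((g<T)*255)[75:245,220:360]
k=cv2.morphologyEx(cv2.morphologyEx(k,cv2.MORPH_OPEN,np.ones((9,9))),cv2.MORPH_CLOSE,np.ones((25,25)))
c=max(cv2.findContours(k,0,1)[0],key=cv2.contourArea); r=cv2.minAreaRect(c); P=np.array([onz(w,*p,.03) for p in cv2.boxPoints(r)])
e=P-np.roll(P,1,0); print('rack',r,P.mean(0),np.linalg.norm(e,axis=1),np.degrees(np.arctan2(e[:,1],e[:,0])))
cv2.imwrite('pics/c2.png',cv2.resize(np.clip(f[75:245,220:360]*2.0,0,255).astype('uint8'),(490,595),interpolation=2))
```

```text
[[ 46 133 152  80  82  80  74  58  50  47  47  48]
 [ 46 121 144  78  82  80  79  70  58  48  47  47]
 [ 46  92 124  76  81  81  81  78  77  54  47  46]
 [ 45  59  89  74  81  81  82  82  95  68  49  47]
 [ 46  46  61  75  80  80  81  82 109  87  56  47]
 [ 45  45  51  74  79  79  80  82 115 108  68  47]
 [ 46  47  49  70  77  78  80  82 118 117  77  50]
 [ 47  45  47  60  74  77  79  82 119 119  79  51]
 [ 45  45  46  53  66  74  79  82 115 120  81  60]
 [ 46  45  46  47  56  66  75  80 105 119  83  69]
 [ 46  45  45  44  48  57  69  78  97 114  85  68]
 [ 46  45  44  46  46  50  62  75  95 106  90  60]]
bg 43.0
rack ((287.64385986328125, 160.88357543945312), (78.2087631225586, 132.83074951171875), 24.443954467773438) [0.50292673 0.23121191 0.03      ] [0.08552165 0.137411   0.07861794 0.14056143] [ -13.45214733 -103.79280916  168.74822773   79.05335371]
```

View pics/c2.png

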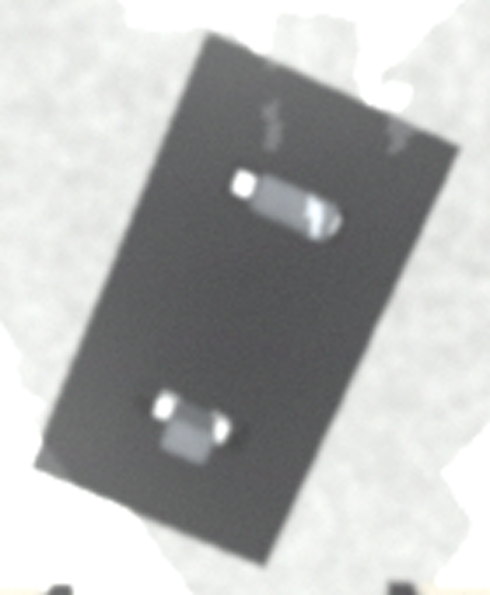

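The enlarged view shows the rack corners at (208,32), (460,148), (265,565) and (38,467) in the crop. The large tab's top is centred near (297,206).

Run:
```python
from h import *
import pickle
w=pickle.load(open('w1.pkl','rb'))
C=lambda p:(220+p[0]/3.5-.36,75+p[1]/3.5-.36)
P=np.array([onz(w,*C(p),.03) for p in [(208,32),(460,148),(265,565),(38,467)]]);e=P-np.roll(P,1,0)
print(P.round(4),P.mean(0),np.linalg.norm(e,axis=1),np.degrees(np.arctan2(e[:,1],e[:,0])))
y=(P[0]+P[1]-P[2]-P[3])[:2];y/=-np.linalg.norm(y);print('yaw',np.arctan2(-y[0],y[1]),'clips',P.mean(0)[:2]-.035*y,P.mean(0)[:2]+.035*y)
print('tab',onz(w,*C((297,206)),.085),'ends',onz(w,*C((258,190)),.085),onz(w,*C((338,222)),.085))
print('crown L',onz(w,*C((232,182)),.033))
```

```text
[[0.5272 0.1554 0.03  ]
 [0.4491 0.1713 0.03  ]
 [0.477  0.3075 0.03  ]
 [0.5525 0.291  0.03  ]] [0.50144867 0.23125903 0.03      ] [0.13798182 0.07966569 0.13903559 0.07731378] [-100.60491526  168.48577483   78.4158911   -12.30797624]
yaw -0.19366827071237255 clips [0.49471257 0.19691336] [0.50818476 0.2656047 ]
tab [0.49497729 0.19641804 0.085     ] ends [0.50525983 0.19465934 0.085     ] [0.48414265 0.19807773 0.085     ]
crown L [0.5117999  0.19457422 0.033     ]
```

>>> apply_moves --steps '[{"translation": [0, -0.12, 0], "rotation": [0, 0, -0.1]}, {"translation": [0.0, -0.24, 0], "rotation": [0, 0, -0.2]}, {"translation": [0.02, -0.36, 0], "rotation": [0, 0, -0.3]}, {"translation": [0.03, -0.5, 0], "rotation": [0, 0, -0.4]}, {"translation": [0.04, -0.65, 0], "rotation": [0, 0, -0.5]}, {"translation": [0.05, -0.8, 0], "rotation": [0, 0, -0.6]}, {"translation": [0.05, -0.95, 0], "rotation": [0, 0, -0.65]}, {"translation": [0.05, -1, 0], "rotation": [0, 0, -0.65]}, {"translation": [0.05, -1, 0], "rotation": [0, 0, -0.65]}, {"translation": [0.05, -1, 0], "rotation": [0, 0, -0.65]}]'

```text
t: 2.65
eef_pos: [0.5109, 0.0044, 0.2265]
ee_rot: [-3.142, 0.0, -1.702]
force: [-0.2, -0.3, 0.2]
width: 0.0437
gripper_force: 0.0
```

Run:
```python
from station import *
from h import *
import pickle
w=camera_model('wrist'); f=grab_frame('wrist'); cv2.imwrite('pics/w2.png',f); pickle.dump(w,open('w2.pkl','wb')); print(get_state()['eef_pos'],get_state()['ee_rot'])
cv2.imwrite('pics/c3.png',cv2.resize(f[0:240,140:440],(750,600),interpolation=2))
```

```text
[0.51101791 0.00507243 0.22650688] [-3.14155692e+00  1.68711366e-04 -1.70073421e+00]
```

View pics/c3.png

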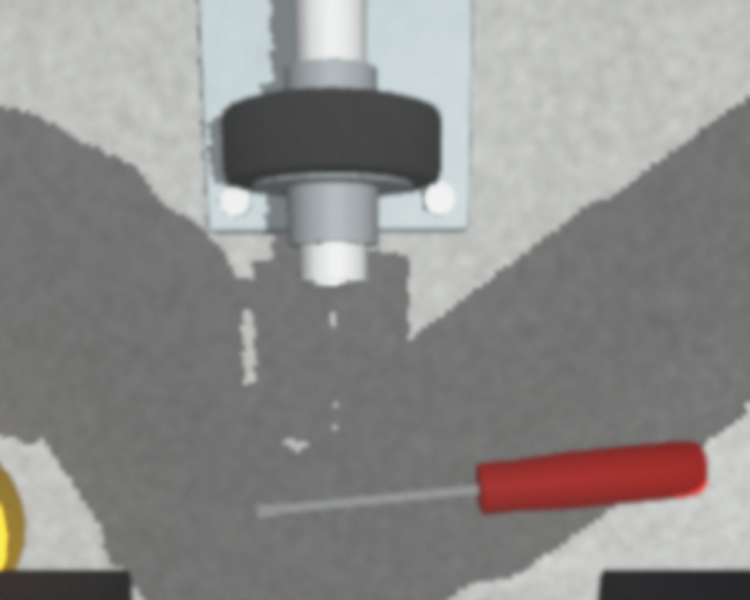

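The view shows the axle running straight up the image at crop column ~334. The free end is at row ~283, the hub face at row ~242 and the tyre's front face at row ~185.

Run:
```python
from h import *
import pickle
w=pickle.load(open('w2.pkl','rb'))
C=lambda u,v:(140+u/2.5-.3,v/2.5-.3)
a=onz(w,*C(333.5,20),.07);b=onz(w,*C(334.5,275),.07);print('axle',a,b,'yaw',np.arctan2(-(b-a)[0],(b-a)[1]))
print('width',onz(w,*C(300,20),.07)-onz(w,*C(367,20),.07))
print('tip top',onz(w,*C(334,280),.08),onz(w,*C(334,285),.07))
for r in(238,242,246):print('hubface',r,onz(w,*C(334,r),.084))
print('tyre',[onz(w,*C(332,r),.108) for r in(175,185)],onz(w,*C(222,140),.07),onz(w,*C(441,140),.07))
B=np.array([onz(w,*C(*p),.012) for p in [(211,231),(467,228),(471,20),(203,20)]]);print(B)
```

```text
axle [ 0.50074651 -0.15566281  0.07      ] [ 0.51200018 -0.07299469  0.07      ] yaw -0.13529906146028295
width [ 0.02243326 -0.00300329  0.        ]
tip top [ 0.51211216 -0.07093692  0.08      ] [ 0.5126626  -0.06957767  0.07      ]
hubface 238 [ 0.51006492 -0.08446205  0.084     ]
hubface 242 [ 0.51024641 -0.083172    0.084     ]
hubface 246 [ 0.51042827 -0.08187949  0.084     ]
tyre [array([ 0.5075009 , -0.10099952,  0.108     ]), array([ 0.50790804, -0.09811236,  0.108     ])] [ 0.5444395  -0.12313165  0.07      ] [ 0.46903491 -0.11305787  0.07      ]
[[ 0.56270277 -0.10004088  0.012     ]
 [ 0.45589342 -0.08703832  0.012     ]
 [ 0.44587106 -0.16612247  0.012     ]
 [ 0.55214696 -0.18033396  0.012     ]]
```

>>> apply_moves --steps '[{"translation": [0, -0.08, 0], "rotation": [0, 0, 0]}, {"translation": [0.0, -0.16, -0.1], "rotation": [0, 0, 0]}, {"translation": [0.0, -0.24, -0.2], "rotation": [0, 0, 0]}, {"translation": [0.0, -0.32, -0.3], "rotation": [0, 0, 0]}, {"translation": [0.003, -0.32, -0.4], "rotation": [0, 0, 0]}, {"translation": [0.003, -0.32, -0.5], "rotation": [0, 0, 0]}, {"translation": [0.003, -0.32, -0.58], "rotation": [0, 0, 0]}, {"translation": [0.003, -0.32, -0.62], "rotation": [0, 0, 0]}, {"translation": [0.003, -0.32, -0.62], "rotation": [0, 0, 0]}, {"translation": [0.003, -0.32, -0.62], "rotation": [0, 0, 0]}]'

```text
t: 3.53
eef_pos: [0.512, -0.0747, 0.0717]
ee_rot: [3.141, -0.0, -1.7]
force: [-0.6, 0.3, 0.3]
width: 0.044
gripper_force: 0.0
```

>>> apply_moves --steps '[{"translation": [-0.003, -0.02, 0], "rotation": [0, 0, 0]}, {"translation": [-0.005, -0.04, 0], "rotation": [0, 0, 0]}, {"translation": [-0.008, -0.06, 0], "rotation": [0, 0, 0]}, {"translation": [-0.01, -0.08, 0], "rotation": [0, 0, 0]}, {"translation": [-0.013, -0.1, 0], "rotation": [0, 0, 0]}, {"translation": [-0.016, -0.12, 0], "rotation": [0, 0, 0]}, {"translation": [-0.018, -0.14, 0], "rotation": [0, 0, 0]}, {"translation": [-0.021, -0.16, 0], "rotation": [0, 0, 0]}, {"translation": [-0.023, -0.18, 0], "rotation": [0, 0, 0]}, {"translation": [-0.026, -0.2, 0], "rotation": [0, 0, 0]}]'

```text
t: 4.37
eef_pos: [0.5057, -0.1259, 0.0718]
ee_rot: [-3.14, 0.0, -1.701]
force: [2.8, 3.6, 3.0]
width: 0.0441
gripper_force: 2.2
```

>>> apply_moves --steps '[{"translation": [-0.001, -0.006, 0], "rotation": [0, 0, 0]}, {"translation": [-0.001, -0.01, 0], "rotation": [0, 0, 0]}, {"translation": [-0.002, -0.014, 0], "rotation": [0, 0, 0]}, {"translation": [-0.002, -0.018, 0], "rotation": [0, 0, 0]}, {"translation": [-0.003, -0.022, 0], "rotation": [0, 0, 0]}, {"translation": [-0.003, -0.026, 0], "rotation": [0, 0, 0]}, {"translation": [-0.004, -0.028, 0], "rotation": [0, 0, 0]}, {"translation": [-0.004, -0.03, 0], "rotation": [0, 0, 0]}, {"translation": [-0.004, -0.032, 0], "rotation": [0, 0, 0]}, {"translation": [-0.004, -0.032, 0], "rotation": [0, 0, 0]}]'

```text
t: 5.2
eef_pos: [0.5043, -0.1327, 0.0715]
ee_rot: [-3.141, 0.001, -1.701]
force: [2.7, 9.0, 2.4]
width: 0.0439
gripper_force: 4.5
```

>>> apply_moves --steps '[{"translation": [0, -0.004, 0], "rotation": [0, 0, 0]}, {"translation": [-0.001, -0.008, 0], "rotation": [0, 0, 0]}, {"translation": [-0.001, -0.012, 0], "rotation": [0, 0, 0]}, {"translation": [-0.001, -0.012, 0], "rotation": [0, 0, 0]}, {"translation": [-0.001, -0.012, 0], "rotation": [0, 0, 0]}, {"translation": [-0.001, -0.012, 0], "rotation": [0, 0, 0]}, {"translation": [-0.001, -0.012, 0], "rotation": [0, 0, 0]}, {"translation": [-0.001, -0.012, 0], "rotation": [0, 0, 0]}, {"translation": [-0.001, -0.012, 0], "rotation": [0, 0, 0]}, {"translation": [-0.001, -0.012, 0], "rotation": [0, 0, 0]}]'

```text
t: 6.03
eef_pos: [0.5042, -0.1331, 0.0715]
ee_rot: [-3.141, 0.004, -1.7]
force: [-1.1, 27.3, 6.8]
width: 0.0435
gripper_force: 13.4
```

>>> apply_moves --steps '[{"translation": [0.01, 0.1, 0], "rotation": [0, 0, 0]}, {"translation": [0.02, 0.2, 0.0], "rotation": [0, 0, 0]}, {"translation": [0.04, 0.3, 0.1], "rotation": [0, 0, 0]}, {"translation": [0.05, 0.4, 0.2], "rotation": [0, 0, 0]}, {"translation": [0.05, 0.4, 0.3], "rotation": [0, 0, 0]}, {"translation": [0.05, 0.4, 0.4], "rotation": [0, 0, 0]}, {"translation": [0.05, 0.4, 0.45], "rotation": [0, 0, 0]}, {"translation": [0.05, 0.4, 0.45], "rotation": [0, 0, 0]}, {"translation": [0.05, 0.4, 0.45], "rotation": [0, 0, 0]}, {"translation": [0.05, 0.4, 0.45], "rotation": [0, 0, 0]}]'

```text
t: 6.87
eef_pos: [0.5149, -0.037, 0.1828]
ee_rot: [3.139, -0.001, -1.702]
force: [0.1, -0.0, -0.9]
width: 0.0436
gripper_force: 0.0
```

Run:
```python
from station import *
from h import *
import pickle
w=camera_model('wrist'); f=grab_frame('wrist'); cv2.imwrite('pics/w3.png',f); pickle.dump(w,open('w3.pkl','wb')); print(get_state()['eef_pos'],get_state()['ee_rot'],w['xyz'])
cv2.imwrite('pics/c4.png',cv2.resize(f[30:230,160:410],(750,600),interpolation=2))
```

```text
[ 0.51497651 -0.03702774  0.18261085] [ 3.13851234e+00 -1.09825734e-03 -1.70200142e+00] [ 0.50707063 -0.10118369  0.34237577]
```

View pics/c4.png

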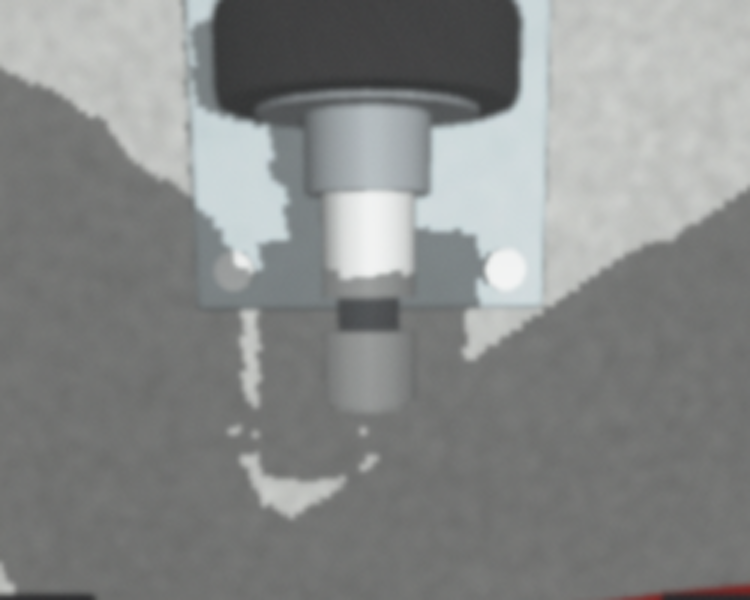

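The wheel is home. The groove shows as a dark band at crop rows 298–331, centred on column 369, with the hub face at row ~193 and the axle end at ~413.

Run:
```python
from h import *
import pickle
w=pickle.load(open('w3.pkl','rb'))
C=lambda u,v:(160+u/3-.33,30+v/3-.33)
a=onz(w,*C(369,298),.081);b=onz(w,*C(369,331),.081);print('groove',a,b,(a+b)/2,np.linalg.norm(a-b))
p=onz(w,*C(369,210),.07);q=onz(w,*C(370,400),.07);print('axle',p,q,(q-p)[0]/(q-p)[1])
print('hub face',onz(w,*C(368,190),.086),onz(w,*C(368,193),.083), 'end',onz(w,*C(369,411),.08))
```

```text
groove [ 0.50909049 -0.09749699  0.081     ] [ 0.51017778 -0.08943831  0.081     ] [ 0.50963414 -0.09346765  0.081     ] 0.008131697740617304
axle [ 0.50623032 -0.11917659  0.07      ] [ 0.51246698 -0.07095294  0.07      ] 0.12932792309522345
hub face [ 0.50590145 -0.12272083  0.086     ] [ 0.50598111 -0.12228174  0.083     ] end [ 0.51290281 -0.06928958  0.08      ]
```

>>> apply_moves --steps '[{"translation": [-0.01, 0.14, 0], "rotation": [0, 0, 0]}, {"translation": [-0.02, 0.28, 0.0], "rotation": [0, 0, 0]}, {"translation": [-0.04, 0.42, 0], "rotation": [0, 0, -0.05]}, {"translation": [-0.05, 0.56, 0], "rotation": [0, 0, -0.1]}, {"translation": [-0.06, 0.7, 0], "rotation": [0, 0, -0.126]}, {"translation": [-0.07, 0.82, 0], "rotation": [0, 0, -0.126]}, {"translation": [-0.08, 0.9, 0], "rotation": [0, 0, -0.126]}, {"translation": [-0.08, 0.935, 0], "rotation": [0, 0, -0.126]}, {"translation": [-0.08, 0.935, 0], "rotation": [0, 0, -0.126]}, {"translation": [-0.08, 0.935, 0], "rotation": [0, 0, -0.126]}]'

```text
t: 7.75
eef_pos: [0.4958, 0.1968, 0.183]
ee_rot: [3.14, -0.002, -1.767]
force: [-0.3, -0.0, 0.8]
width: 0.0439
gripper_force: 0.0
```

>>> apply_moves --steps '[{"translation": [0, 0, -0.06], "rotation": [0, 0, 0]}, {"translation": [0, 0, -0.12], "rotation": [0, 0, 0]}, {"translation": [0, 0, -0.18], "rotation": [0, 0, 0]}, {"translation": [0, 0, -0.24], "rotation": [0, 0, 0]}, {"translation": [0, 0, -0.3], "rotation": [0, 0, 0]}, {"translation": [0, 0, -0.36], "rotation": [0, 0, 0]}, {"translation": [0, 0, -0.36], "rotation": [0, 0, 0]}, {"translation": [0, 0, -0.36], "rotation": [0, 0, 0]}, {"translation": [0, 0, -0.36], "rotation": [0, 0, 0]}, {"translation": [0, 0, -0.36], "rotation": [0, 0, 0]}]'

```text
t: 8.58
eef_pos: [0.497, 0.1972, 0.0951]
ee_rot: [-3.141, 0.001, -1.768]
force: [-0.8, 0.4, -0.0]
width: 0.0435
gripper_force: 0.0
```

>>> apply_moves --steps '[{"translation": [-0.004, 0, -0.04], "rotation": [0, 0, 0]}, {"translation": [-0.004, 0, -0.08], "rotation": [0, 0, 0]}, {"translation": [-0.004, 0, -0.12], "rotation": [0, 0, 0]}, {"translation": [-0.004, 0, -0.16], "rotation": [0, 0, 0]}, {"translation": [-0.004, 0, -0.19], "rotation": [0, 0, 0]}, {"translation": [-0.004, 0, -0.208], "rotation": [0, 0, 0]}, {"translation": [-0.004, 0, -0.208], "rotation": [0, 0, 0]}, {"translation": [-0.004, 0, -0.208], "rotation": [0, 0, 0]}, {"translation": [-0.004, 0, -0.208], "rotation": [0, 0, 0]}, {"translation": [-0.004, 0, -0.208], "rotation": [0, 0, 0]}]'

```text
t: 9.42
eef_pos: [0.4957, 0.1975, 0.0425]
ee_rot: [-3.141, 0.001, -1.767]
force: [0.6, -0.0, 0.4]
width: 0.0441
gripper_force: 0.0
```

>>> apply_moves --steps '[{"translation": [0, 0, 0], "rotation": [0, 0, 0]}, {"translation": [0, 0, 0], "rotation": [0, 0, 0]}, {"translation": [0, 0, 0], "rotation": [0, 0, 0]}, {"translation": [0, 0, 0], "rotation": [0, 0, 0]}, {"translation": [0, 0, 0], "rotation": [0, 0, 0]}, {"translation": [0, 0, 0], "rotation": [0, 0, 0]}, {"translation": [0, 0, 0], "rotation": [0, 0, 0]}, {"translation": [0, 0, 0], "rotation": [0, 0, 0]}, {"translation": [0, 0, 0], "rotation": [0, 0, 0]}, {"translation": [0, 0, 0], "rotation": [0, 0, 0]}]' --jaw 1 --newtons 50

```text
t: 10.25
eef_pos: [0.4954, 0.1973, 0.0422]
ee_rot: [-3.141, 0.0, -1.767]
force: [0.1, -0.2, 2.6]
width: 0.0214
gripper_force: 50.0
```

>>> apply_moves --steps '[{"translation": [0, 0, 0.03], "rotation": [0, 0, 0]}, {"translation": [0, 0, 0.07], "rotation": [0, 0, 0]}, {"translation": [0, 0, 0.12], "rotation": [0, 0, 0]}, {"translation": [0, 0, 0.18], "rotation": [0, 0, 0]}, {"translation": [0, 0, 0.25], "rotation": [0, 0, 0]}, {"translation": [0, 0, 0.32], "rotation": [0, 0, 0]}, {"translation": [0, 0, 0.4], "rotation": [0, 0, 0]}, {"translation": [0, 0, 0.48], "rotation": [0, 0, 0]}, {"translation": [0, 0, 0.52], "rotation": [0, 0, 0]}, {"translation": [0, 0, 0.52], "rotation": [0, 0, 0]}]'

```text
t: 11.08
eef_pos: [0.4966, 0.1981, 0.1752]
ee_rot: [-3.138, 0.004, -1.767]
force: [1.2, -0.7, 0.4]
width: 0.0211
gripper_force: 50.0
```

>>> apply_moves --steps '[{"translation": [0.01, -0.1, 0], "rotation": [0, 0, 0]}, {"translation": [0.02, -0.22, 0], "rotation": [0, 0, 0.03]}, {"translation": [0.03, -0.34, 0], "rotation": [0, 0, 0.06]}, {"translation": [0.04, -0.46, 0], "rotation": [0, 0, 0.1]}, {"translation": [0.05, -0.58, 0], "rotation": [0, 0, 0.126]}, {"translation": [0.055, -0.7, 0], "rotation": [0, 0, 0.126]}, {"translation": [0.055, -0.82, 0], "rotation": [0, 0, 0.126]}, {"translation": [0.055, -0.94, 0], "rotation": [0, 0, 0.126]}, {"translation": [0.055, -1, 0], "rotation": [0, 0, 0.126]}, {"translation": [0.055, -1, 0], "rotation": [0, 0, 0.126]}]'

```text
t: 11.92
eef_pos: [0.508, -0.0553, 0.171]
ee_rot: [3.14, -0.001, -1.704]
force: [-0.4, 0.8, -1.0]
width: 0.0216
gripper_force: 50.0
```

Run:
```python
from station import *
from h import *
s=get_state();print(s['eef_pos'],s['ee_rot'],s['width'],s['gripper_force'],s['force'])
f=grab_frame('wrist')
cv2.imwrite('pics/c5.png',cv2.resize(f[60:310,135:435],(720,600),interpolation=2))
```

```text
[ 0.50804165 -0.05532491  0.17098803] [ 3.13964845e+00 -6.34395957e-04 -1.70430222e+00] 0.021644574714253358 49.99796211719513 [-0.38024388  0.80783276 -1.00124634]
```

View pics/c5.png

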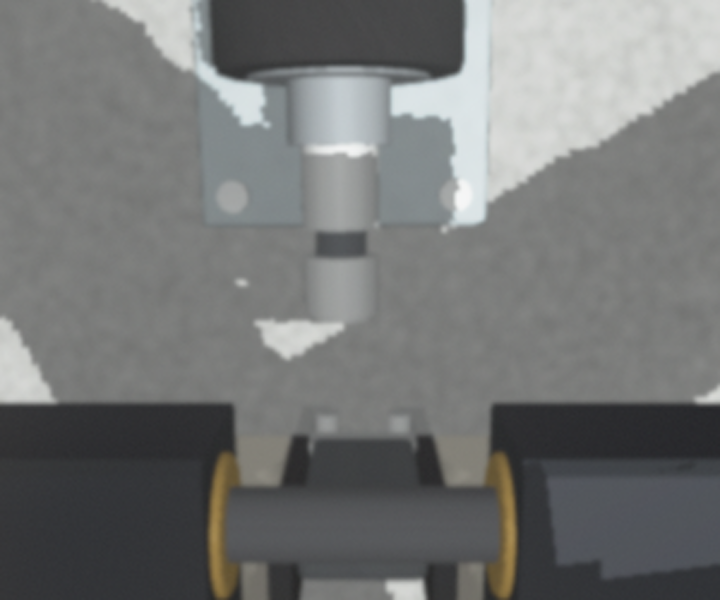

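The view shows the clip held squarely, its crown ends visible at (326,424) and (400,424) in the crop, with the axle groove clear ahead at row 244. I'll move over the groove and come down to just above contact.

>>> apply_moves --steps '[{"translation": [0, -0.05, 0], "rotation": [0, 0, 0.01]}, {"translation": [0.002, -0.1, 0], "rotation": [0, 0, 0.01]}, {"translation": [0.002, -0.15, 0], "rotation": [0, 0, 0.01]}, {"translation": [0.002, -0.15, -0.05], "rotation": [0, 0, 0.01]}, {"translation": [0.002, -0.15, -0.1], "rotation": [0, 0, 0.01]}, {"translation": [0.002, -0.15, -0.15], "rotation": [0, 0, 0.01]}, {"translation": [0.002, -0.15, -0.18], "rotation": [0, 0, 0.01]}, {"translation": [0.002, -0.15, -0.2], "rotation": [0, 0, 0.01]}, {"translation": [0.002, -0.15, -0.2], "rotation": [0, 0, 0.01]}, {"translation": [0.002, -0.15, -0.2], "rotation": [0, 0, 0.01]}]'

```text
t: 12.8
eef_pos: [0.5097, -0.0899, 0.1221]
ee_rot: [3.141, -0.0, -1.695]
force: [-0.2, -0.4, 0.0]
width: 0.0214
gripper_force: 50.0
```

Run:
```python
from station import *
from h import *
A=[]
for i in range(8):
    f=grab_frame('scene'); s=get_state(); A.append(np.r_[s['eef_pos'],s['ee_rot'][2],s['force']])
print(s['t'],np.mean(A,0).round(4),np.std(A,0).round(4))
```

```text
13.2 [ 5.0990e-01 -9.0100e-02  1.2260e-01 -1.6959e+00  7.0000e-04  1.9840e-01
 -2.8580e-01] [1.000e-04 1.000e-04 1.000e-04 2.000e-04 4.401e-01 6.889e-01 5.277e-01]
```

>>> apply_moves --steps '[{"translation": [-0.001, -0.01, 0], "rotation": [0, 0, 0]}, {"translation": [-0.001, -0.01, -0.01], "rotation": [0, 0, 0]}, {"translation": [-0.001, -0.01, -0.015], "rotation": [0, 0, 0]}, {"translation": [-0.001, -0.01, -0.02], "rotation": [0, 0, 0]}, {"translation": [-0.001, -0.01, -0.025], "rotation": [0, 0, 0]}, {"translation": [-0.001, -0.01, -0.03], "rotation": [0, 0, 0]}, {"translation": [-0.001, -0.01, -0.035], "rotation": [0, 0, 0]}, {"translation": [-0.001, -0.01, -0.04], "rotation": [0, 0, 0]}, {"translation": [-0.001, -0.01, -0.042], "rotation": [0, 0, 0]}, {"translation": [-0.001, -0.01, -0.042], "rotation": [0, 0, 0]}]'

```text
t: 14.03
eef_pos: [0.5093, -0.0927, 0.1114]
ee_rot: [3.141, -0.0, -1.696]
force: [0.8, 0.5, 0.5]
width: 0.0215
gripper_force: 50.0
```

>>> apply_moves --steps '[{"translation": [0, 0, -0.001], "rotation": [0, 0, 0]}, {"translation": [0, 0, -0.002], "rotation": [0, 0, 0]}, {"translation": [0, 0, -0.003], "rotation": [0, 0, 0]}, {"translation": [0, 0, -0.004], "rotation": [0, 0, 0]}, {"translation": [0, 0, -0.005], "rotation": [0, 0, 0]}, {"translation": [0, 0, -0.006], "rotation": [0, 0, 0]}, {"translation": [0, 0, -0.006], "rotation": [0, 0, 0]}, {"translation": [0, 0, -0.006], "rotation": [0, 0, 0]}, {"translation": [0, 0, -0.006], "rotation": [0, 0, 0]}, {"translation": [0, 0, -0.006], "rotation": [0, 0, 0]}]'

```text
t: 14.87
eef_pos: [0.5094, -0.0928, 0.1101]
ee_rot: [-3.141, 0.0, -1.696]
force: [-1.1, 0.2, -0.2]
width: 0.0216
gripper_force: 50.0
```

In the groove: there is no contact 3 mm below the full-axle height. I'll feel further down.

>>> apply_moves --steps '[{"translation": [0, 0, -0.002], "rotation": [0, 0, 0]}, {"translation": [0, 0, -0.004], "rotation": [0, 0, 0]}, {"translation": [0, 0, -0.006], "rotation": [0, 0, 0]}, {"translation": [0, 0, -0.008], "rotation": [0, 0, 0]}, {"translation": [0, 0, -0.01], "rotation": [0, 0, 0]}, {"translation": [0, 0, -0.01], "rotation": [0, 0, 0]}, {"translation": [0, 0, -0.01], "rotation": [0, 0, 0]}, {"translation": [0, 0, -0.01], "rotation": [0, 0, 0]}, {"translation": [0, 0, -0.01], "rotation": [0, 0, 0]}, {"translation": [0, 0, -0.01], "rotation": [0, 0, 0]}]'

```text
t: 15.7
eef_pos: [0.5097, -0.0927, 0.1077]
ee_rot: [-3.141, 0.0, -1.696]
force: [1.4, -0.6, 1.8]
width: 0.0216
gripper_force: 50.0
```

>>> apply_moves --steps '[{"translation": [0, 0, -0.001], "rotation": [0, 0, 0]}, {"translation": [0, 0, -0.002], "rotation": [0, 0, 0]}, {"translation": [0, 0, -0.003], "rotation": [0, 0, 0]}, {"translation": [0, 0, -0.004], "rotation": [0, 0, 0]}, {"translation": [0, 0, -0.005], "rotation": [0, 0, 0]}, {"translation": [0, 0, -0.006], "rotation": [0, 0, 0]}, {"translation": [0, 0, -0.006], "rotation": [0, 0, 0]}, {"translation": [0, 0, -0.006], "rotation": [0, 0, 0]}, {"translation": [0, 0, -0.006], "rotation": [0, 0, 0]}, {"translation": [0, 0, -0.006], "rotation": [0, 0, 0]}]'

```text
t: 16.53
eef_pos: [0.5094, -0.0927, 0.1061]
ee_rot: [-3.142, 0.0, -1.696]
force: [1.2, -0.3, 4.8]
width: 0.0215
gripper_force: 50.0
```

>>> apply_moves --steps '[{"translation": [0, 0, -0.001], "rotation": [0, 0, 0]}, {"translation": [0, 0, -0.002], "rotation": [0, 0, 0]}, {"translation": [0, 0, -0.003], "rotation": [0, 0, 0]}, {"translation": [0, 0, -0.003], "rotation": [0, 0, 0]}, {"translation": [0, 0, -0.003], "rotation": [0, 0, 0]}, {"translation": [0, 0, -0.003], "rotation": [0, 0, 0]}, {"translation": [0, 0, -0.003], "rotation": [0, 0, 0]}, {"translation": [0, 0, -0.003], "rotation": [0, 0, 0]}, {"translation": [0, 0, -0.003], "rotation": [0, 0, 0]}, {"translation": [0, 0, -0.003], "rotation": [0, 0, 0]}]'

```text
t: 17.37
eef_pos: [0.5093, -0.0927, 0.1052]
ee_rot: [3.141, 0.0, -1.696]
force: [1.2, -0.8, 1.4]
width: 0.0217
gripper_force: 50.0
```

>>> apply_moves --steps '[{"translation": [0, 0, -0.001], "rotation": [0, 0, 0]}, {"translation": [0, 0, -0.002], "rotation": [0, 0, 0]}, {"translation": [0, 0, -0.003], "rotation": [0, 0, 0]}, {"translation": [0, 0, -0.004], "rotation": [0, 0, 0]}, {"translation": [0, 0, -0.005], "rotation": [0, 0, 0]}, {"translation": [0, 0, -0.006], "rotation": [0, 0, 0]}, {"translation": [0, 0, -0.007], "rotation": [0, 0, 0]}, {"translation": [0, 0, -0.008], "rotation": [0, 0, 0]}, {"translation": [0, 0, -0.008], "rotation": [0, 0, 0]}, {"translation": [0, 0, -0.008], "rotation": [0, 0, 0]}]'

```text
t: 18.2
eef_pos: [0.5092, -0.0927, 0.1031]
ee_rot: [3.141, -0.0, -1.696]
force: [1.5, 0.4, 0.5]
width: 0.0217
gripper_force: 50.0
```

>>> apply_moves --steps '[{"translation": [0, 0, -0.001], "rotation": [0, 0, 0]}, {"translation": [0, 0, -0.002], "rotation": [0, 0, 0]}, {"translation": [0, 0, -0.003], "rotation": [0, 0, 0]}, {"translation": [0, 0, -0.004], "rotation": [0, 0, 0]}, {"translation": [0, 0, -0.005], "rotation": [0, 0, 0]}, {"translation": [0, 0, -0.006], "rotation": [0, 0, 0]}, {"translation": [0, 0, -0.007], "rotation": [0, 0, 0]}, {"translation": [0, 0, -0.008], "rotation": [0, 0, 0]}, {"translation": [0, 0, -0.008], "rotation": [0, 0, 0]}, {"translation": [0, 0, -0.008], "rotation": [0, 0, 0]}]'

```text
t: 19.03
eef_pos: [0.5092, -0.0927, 0.1011]
ee_rot: [3.141, 0.0, -1.696]
force: [1.0, -0.0, -0.2]
width: 0.0213
gripper_force: 50.0
```

>>> apply_moves --steps '[{"translation": [0, 0, -0.002], "rotation": [0, 0, 0]}, {"translation": [0, 0, -0.004], "rotation": [0, 0, 0]}, {"translation": [0, 0, -0.006], "rotation": [0, 0, 0]}, {"translation": [0, 0, -0.008], "rotation": [0, 0, 0]}, {"translation": [0, 0, -0.01], "rotation": [0, 0, 0]}, {"translation": [0, 0, -0.012], "rotation": [0, 0, 0]}, {"translation": [0, 0, -0.014], "rotation": [0, 0, 0]}, {"translation": [0, 0, -0.016], "rotation": [0, 0, 0]}, {"translation": [0, 0, -0.018], "rotation": [0, 0, 0]}, {"translation": [0, 0, -0.018], "rotation": [0, 0, 0]}]'

```text
t: 19.87
eef_pos: [0.5092, -0.0927, 0.0966]
ee_rot: [3.141, 0.0, -1.696]
force: [0.2, 0.2, -2.2]
width: 0.0219
gripper_force: 50.0
```

>>> apply_moves --steps '[{"translation": [0, 0, -0.001], "rotation": [0, 0, 0]}, {"translation": [0, 0, -0.002], "rotation": [0, 0, 0]}, {"translation": [0, 0, -0.003], "rotation": [0, 0, 0]}, {"translation": [0, 0, -0.004], "rotation": [0, 0, 0]}, {"translation": [0, 0, -0.005], "rotation": [0, 0, 0]}, {"translation": [0, 0, -0.006], "rotation": [0, 0, 0]}, {"translation": [0, 0, -0.006], "rotation": [0, 0, 0]}, {"translation": [0, 0, -0.006], "rotation": [0, 0, 0]}, {"translation": [0, 0, -0.006], "rotation": [0, 0, 0]}, {"translation": [0, 0, -0.006], "rotation": [0, 0, 0]}]'

```text
t: 20.7
eef_pos: [0.5095, -0.0927, 0.0954]
ee_rot: [-3.141, 0.0, -1.696]
force: [1.9, -0.2, -1.6]
width: 0.0218
gripper_force: 50.0
```

Nearly seated. I'll press on gently until I feel the crown.

>>> apply_moves --steps '[{"translation": [0, 0, -0.001], "rotation": [0, 0, 0]}, {"translation": [0, 0, -0.002], "rotation": [0, 0, 0]}, {"translation": [0, 0, -0.003], "rotation": [0, 0, 0]}, {"translation": [0, 0, -0.004], "rotation": [0, 0, 0]}, {"translation": [0, 0, -0.004], "rotation": [0, 0, 0]}, {"translation": [0, 0, -0.004], "rotation": [0, 0, 0]}, {"translation": [0, 0, -0.004], "rotation": [0, 0, 0]}, {"translation": [0, 0, -0.004], "rotation": [0, 0, 0]}, {"translation": [0, 0, -0.004], "rotation": [0, 0, 0]}, {"translation": [0, 0, -0.004], "rotation": [0, 0, 0]}]'

```text
t: 21.53
eef_pos: [0.5096, -0.0928, 0.0949]
ee_rot: [-3.141, -0.0, -1.696]
force: [-0.3, 0.4, 5.5]
width: 0.0215
gripper_force: 50.0
```

The crown is on the neck at the predicted height. I'll let go and rise.

>>> apply_moves --steps '[{"translation": [0, 0, 0], "rotation": [0, 0, 0]}, {"translation": [0, 0, 0], "rotation": [0, 0, 0]}, {"translation": [0, 0, 0], "rotation": [0, 0, 0]}, {"translation": [0, 0, 0], "rotation": [0, 0, 0]}, {"translation": [0, 0, 0], "rotation": [0, 0, 0]}, {"translation": [0, 0, 0], "rotation": [0, 0, 0]}, {"translation": [0, 0, 0], "rotation": [0, 0, 0]}, {"translation": [0, 0, 0], "rotation": [0, 0, 0]}, {"translation": [0, 0, 0], "rotation": [0, 0, 0]}, {"translation": [0, 0, 0], "rotation": [0, 0, 0]}]' --jaw -0.1

```text
t: 22.37
eef_pos: [0.5093, -0.0928, 0.0943]
ee_rot: [3.142, -0.0, -1.696]
force: [-0.1, -0.5, 0.4]
width: 0.0481
gripper_force: 0.0
```

>>> apply_moves --steps '[{"translation": [0, 0, 0.05], "rotation": [0, 0, 0]}, {"translation": [0, 0, 0.1], "rotation": [0, 0, 0]}, {"translation": [0, 0, 0.16], "rotation": [0, 0, 0]}, {"translation": [0, 0, 0.22], "rotation": [0, 0, 0]}, {"translation": [0, 0, 0.3], "rotation": [0, 0, 0]}, {"translation": [0, 0.1, 0.36], "rotation": [0, 0, 0]}, {"translation": [0, 0.2, 0.4], "rotation": [0, 0, 0]}, {"translation": [0, 0.26, 0.4], "rotation": [0, 0, 0]}, {"translation": [0, 0.26, 0.4], "rotation": [0, 0, 0]}, {"translation": [0, 0.26, 0.4], "rotation": [0, 0, 0]}]'

```text
t: 23.2
eef_pos: [0.5093, -0.0271, 0.1945]
ee_rot: [-3.141, 0.0, -1.694]
force: [0.2, -0.8, -0.1]
width: 0.0484
gripper_force: 0.0
```

Run:
```python
from station import *
from h import *
f=grab_frame('wrist'); g=grab_frame('scene'); w=camera_model('wrist')
cv2.imwrite('pics/w6.png',f); print(get_state()['eef_pos'],get_state()['force'])
cv2.imwrite('pics/c6.png',np.hstack([cv2.resize(f[30:230,185:385],(400,400),interpolation=2),cv2.resize(g[140:220,227:307],(400,400),interpolation=2)]))
```

```text
[ 0.50908983 -0.02799949  0.19403952] [ 0.07224558  0.11044094 -0.3500963 ]
```

View pics/c6.png

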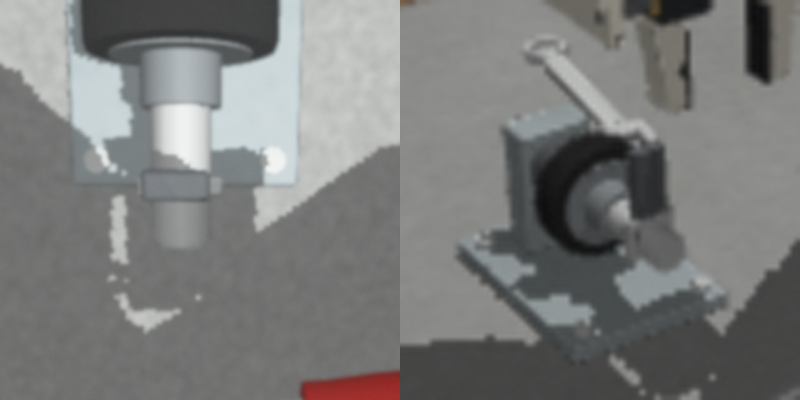

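The pictures show the clip upright and square in the groove, with its tab at (175,185) in the left half. The wheel is home and the gripper is clear. I'll hand the job in.

```bash
python3 -c "
from station import *
print(job_done())"
```

```text
the job is handed in; nothing more can be done
None
```

The wheel is pushed home, the large clip is seated on the neck of the axle groove and released, and the job is handed in at about 23 s of the 72 s limit; no verdict came back.

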